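# Put the hot-air nozzles back on their rail in order of size

### The job

Put the four hot-air nozzles back on the black nozzle rail in order of size: each stands upright with its square hood fully down over the brass plug that fits it, from the smallest hood on the smallest plug to the largest on the largest. Don't knock a nozzle over, and leave the loupe and the solder reel where they are.

Things in the scene. Friction and masses are not known exactly. Their poses are not given: they have to be found in the camera images.
- nozzle_1: smallest of 4 loose upright steel hot-air nozzles, 45 g: square hood 20 x 20 mm (16 mm inside), 24 mm high, open below; round pipe, 20 mm across, from its roof up to 64 mm (bare above a dark band with a small side screw at 25 to 30 mm), to grip from above. Origin: centre of the hood's lower edge; z up the pipe, x and y along the hood's sides. Heights are above the origin
- plug_1: smallest of 4 fixed round brass plugs, 12 mm across, 10 mm high (upper 6 mm tapers in by 4 mm all round), for the 20 mm hood with 2 mm play all round, at any turn. Origin: plug's foot on the rail's top, 8 mm above the bench; z up, y along the row to the smallest plug. The rail: black bar 276 x 66 x 8 mm, plugs in a row 66 mm apart in order of size
- nozzle_2: second smallest of 4 loose upright steel hot-air nozzles, 57 g: square hood 30 x 30 mm (26 mm inside), 24 mm high, open below; round pipe, 20 mm across, from its roof up to 64 mm (bare above a dark band with a small side screw at 25 to 30 mm), to grip from above. Origin: centre of the hood's lower edge; z up the pipe, x and y along the hood's sides. Heights are above the origin
- plug_2: second smallest of 4 fixed round brass plugs, 20 mm across, 10 mm high (upper 6 mm tapers in by 4 mm all round), for the 30 mm hood with 3 mm play all round, at any turn. Origin: plug's foot on the rail's top, 8 mm above the bench; z up, y along the row to the smallest plug. The rail: black bar 276 x 66 x 8 mm, plugs in a row 66 mm apart in order of size
- nozzle_3: second largest of 4 loose upright steel hot-air nozzles, 69 g: square hood 40 x 40 mm (36 mm inside), 24 mm high, open below; round pipe, 20 mm across, from its roof up to 64 mm (bare above a dark band with a small side screw at 25 to 30 mm), to grip from above. Origin: centre of the hood's lower edge; z up the pipe, x and y along the hood's sides. Heights are above the origin
- plug_3: second largest of 4 fixed round brass plugs, 30 mm across, 10 mm high (upper 6 mm tapers in by 4 mm all round), for the 40 mm hood with 3 mm play all round, at any turn. Origin: plug's foot on the rail's top, 8 mm above the bench; z up, y along the row to the smallest plug. The rail: black bar 276 x 66 x 8 mm, plugs in a row 66 mm apart in order of size
- nozzle_4: largest of 4 loose upright steel hot-air nozzles, 81 g: square hood 50 x 50 mm (46 mm inside), 24 mm high, open below; round pipe, 20 mm across, from its roof up to 64 mm (bare above a dark band with a small side screw at 25 to 30 mm), to grip from above. Origin: centre of the hood's lower edge; z up the pipe, x and y along the hood's sides. Heights are above the origin
- plug_4: largest of 4 fixed round brass plugs, 40 mm across, 10 mm high (upper 6 mm tapers in by 4 mm all round), for the 50 mm hood with 3 mm play all round, at any turn. Origin: plug's foot on the rail's top, 8 mm above the bench; z up, y along the row to the smallest plug. The rail: black bar 276 x 66 x 8 mm, plugs in a row 66 mm apart in order of size
- loupe: bystander: black bench loupe, 44 mm in diameter, 34 mm high, loose on the bench; origin: centre of its underside
- solder_reel: bystander: blue reel of solder wire, 54 mm in diameter, 32 mm high, lying flat and loose on the bench; origin: centre of its underside

How it is judged:
At the end, for the whole second after the job is handed in: Each of the four nozzles stands at rest on its own plug (smallest on smallest, and so on): its axis within 8 mm of the plug's, the hood's lower edge within 3 mm of the rail's top face, and upright to within 0.1 rad (horizontal distance between nozzle_1 and plug_1 below 0.008 m and z of nozzle_1 in the frame of plug_1 below 0.003 m and angle between each of nozzle_1, nozzle_2, nozzle_3, nozzle_4's own z axis and vertical below 0.1 rad and linear speed of each of nozzle_1, nozzle_2, nozzle_3, nozzle_4 below 0.02 m/s and horizontal distance between nozzle_2 and plug_2 below 0.008 m and z of nozzle_2 in the frame of plug_2 below 0.003 m and horizontal distance between nozzle_3 and plug_3 below 0.008 m and z of nozzle_3 in the frame of plug_3 below 0.003 m and horizontal distance between nozzle_4 and plug_4 below 0.008 m and z of nozzle_4 in the frame of plug_4 below 0.003 m); the robot touches nothing.
It fails at once if the loupe is shifted by more than 20 mm (distance of loupe from where it was at the start of the episode above 0.02 m).
It fails at once if the solder reel is shifted by more than 20 mm (distance of solder_reel from where it was at the start of the episode above 0.02 m).
It fails at once if a nozzle is knocked over (leans more than 69 degrees) (angle between any of nozzle_1, nozzle_2, nozzle_3, nozzle_4's own z axis and vertical above 1.2 rad).
It also fails if it takes over 96 s, if anything falls off the work surface, if the arm or the gripper's body presses on something with over 40 N, if the wrist force passes 120 N, or if a joint passes its speed limit or range.

### The arm

A 6-joint arm with a two-finger parallel gripper is mounted at the origin on a cart in front of the work surface, level with it; the furniture and walls round the work are solid. World frame = base frame: x ahead of the robot, y to its left, z up, the work surface at z = 0. Lengths are in m, angles in rad, forces in N, time in s.
With the tool pointing down it reaches from about 0.275 to 0.85 m from the base axis. Payload 5.2 kg.
Tool frame: the origin (TCP) lies between the finger pads; the fingertips stand 17 mm ahead of it and the grasp point (between the pads) lies 2 mm behind it; z points along the fingers, y is the direction in which the jaws open and shut (so a half turn about z gives the same grasp; the last joint's range is limited). The gripper opens to 85 mm and grips with 20 to 120 N. Pads are 22 mm wide; open, the fingers measure 114 mm over their backs; the gripper's body (76 mm by 85 mm) begins 54 mm behind the grasp point. The pads swing forward as they close: fully open they stand 13 mm farther back than shut.
Start: joints at [1.128, 0.259, 1.535, -0, 1.348, -0.203], TCP at [0.131, 0.534, 0.248] pointing down, gripper open.
Joint ranges: [-3.14, 3.14], [-0.91, 2.08], [0.19, 2.58], [-1.22, 4.36], [0.22, 2.71], [-3.12, 3.12]. Speed limits (rad/s): [2.57, 2.57, 3.14, 3.14, 3.14, 3.14].

### API

Orientations are given as [roll, pitch, yaw] about the fixed x, y, z axes, in that order (R = Rz(yaw) Ry(pitch) Rx(roll)).
In Python, from workcell import readout, optics, arm gives the robot as it stands.
- The arm moves only by the tool play_rows, never from a script. Its argument "targets" is one flat list of numbers, 5 for each row, row after row: the shift along the tool's x, y, z in cm, then the turn about the tool's z in degrees, then the opening, from 0 (shut) to 1 (fully open). A call has 1 to 20 rows; each row shifts and turns the commanded pose from where the row before left it, along the tool's axes as they then stand; what a row does not reach is not made up. A row lasts 1/8 s, in which the tool goes at most 62.5 mm and 10.7 degrees, less where a joint would pass 70% of its speed; a pose out of reach is approached as far as the arm can. A call with a gripper value outside its range is refused whole. The fingers move at their own pace and stop on an object; "grip_force" is the grip in N (left out, the last holds). Time passes only in rows, so rows that do not move let the fingers close. It gives the time, the measured TCP pose, the force and the opening at its end, in the units of the state.
- readout.sense(): the state, without advancing time (a new reading comes with each control period).
- optics.snapshot(name): name is "scene" or "side" or "wrist"; returns (picture, depth): 480x640x3 uint8, red, green, blue; 480x640 float32, m along the optical axis (not along the pixel's ray), 0 where there is no reading.
- optics.camera_params(name): a dict with "intrinsics" (3x3 intrinsics, pixels), "cam_to_world" (4x4, takes a point from camera to world coordinates). Camera axes: x right, y down, z forward; pixel columns grow to the right and rows downward; lengths in m; the calibration is good to about 2 mm. A picture is of the moment at which its call begins: read the wrist's pose just before it. camera_params takes no time and is no camera call; for the wrist camera it gives the pose at the moment of the call.
- arm.finish_job(): hands the job in, once; it reports no verdict.
The state is a dict: "clock": time; "joint_pos": joint angles; "joint_velocities": joint speeds; "joint_torque": joint torques, N m; "position": TCP position; "tcp_rot": TCP orientation; "wrist_force": force on the tool from outside, world axes, zero at the start; "torque": the same for the moment, N m; "finger_gap": opening from 0.0 (shut) to 1.0 (fully open).
Only numpy, scipy, OpenCV 4.12 (cv2) and the standard library are available. Lean on these libraries where they do the work, as an engineer would, in place of code of your own. Each camera call takes 0.05 s, during which the arm holds its last target. There are 200 camera calls.

## Working session

There is one attempt and no reset: what is moved stays moved. The work goes in short steps, Python scripts to look and compute and a tool call to move; the robot and the scene stay as the last step left them, time stands still between calls to the robot, and variables do not carry over. Pictures are saved under pics/ and viewed, about 12 in all and at most 16, crops included, and the job is handed in when it is done.

Besides the shell and the picture viewer there is one more tool, called after "Emit:" by a JSON object that holds its "op" and its "data", one argument or row to a line. play_rows: Moves the arm, as the interface text tells. Its arguments: {"type":"object","properties":{"targets":{"type":"array","items":{"type":"number"}},"grip_force":{"type":"number"}},"required":["targets"]}

```bash
mkdir -p pics; ls
python3 - <<'E'
from workcell import readout, optics
import cv2, numpy as np
print(readout.sense())
for n in ("scene","side","wrist"):
    p,d=optics.snapshot(n); c=optics.camera_params(n)
    cv2.imwrite(f"pics/{n}0.png",p[:,:,::-1]); np.savez(f"{n}0.npz",p=p,d=d,K=c["intrinsics"],T=c["cam_to_world"])
    print(n,np.round(c["cam_to_world"],3).tolist(),c["intrinsics"][0][0], (d>0).mean())
E
```

```text
pics
{'clock': 0.0, 'joint_pos': array([ 1.12819789e+00,  2.59367083e-01,  1.53610861e+00,  4.03383363e-05,
        1.34801630e+00, -2.02843673e-01]), 'joint_velocities': array([-6.31550571e-04,  2.49686941e-03, -3.21325201e-04,  1.60659109e-03,
       -4.84215514e-05, -3.45708364e-04]), 'joint_torque': array([ 2.37973341e-03, -4.46041632e+01, -2.90572071e+01,  1.83236176e-05,
        1.18837584e-02, -8.44310392e-06]), 'position': array([0.13036944, 0.53379974, 0.24745147]), 'tcp_rot': array([-3.13974018e+00, -4.21149935e-04,  2.90182855e+00]), 'wrist_force': array([ 0.65291817, -0.1264769 ,  0.22816615]), 'torque': array([ 0.02463662, -0.04424165, -0.02346126]), 'finger_gap': 0.9991815529010531}
scene [[0.874, -0.355, 0.332, 0.145], [-0.486, -0.616, 0.62, -0.872], [-0.016, -0.703, -0.711, 0.959], [0.0, 0.0, 0.0, 1.0]] 571.4657590723649 0.9959505208333334
side [[-0.995, -0.066, 0.069, 0.497], [-0.094, 0.542, -0.835, 0.712], [0.018, -0.838, -0.546, 0.586], [0.0, 0.0, 0.0, 1.0]] 455.84076288268636 0.995849609375
wrist [[0.239, 0.93, 0.281, 0.059], [0.971, -0.228, -0.071, 0.552], [-0.002, 0.289, -0.957, 0.374], [0.0, 0.0, 0.0, 1.0]] 338.8638851589738 0.9960221354166666
```

View pics/scene0.png

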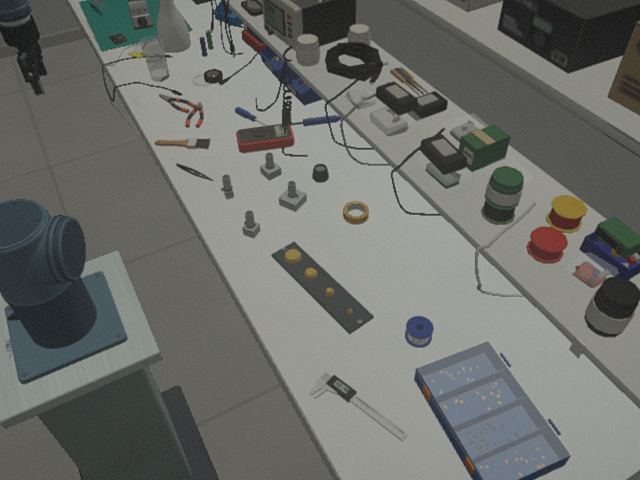

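View pics/side0.png

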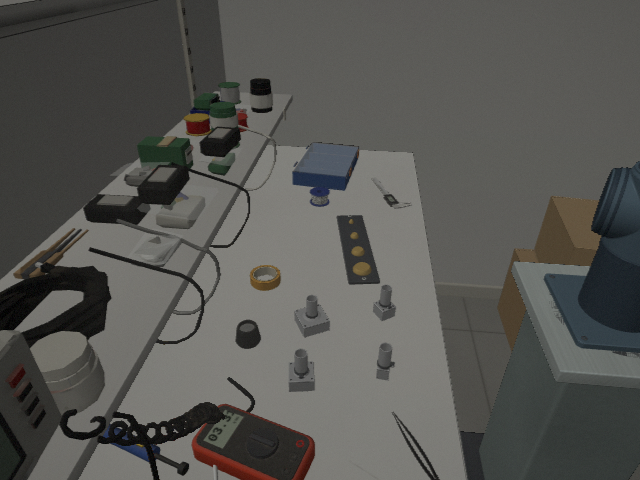

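The scene view shows the nozzles at (228,186), (270,166), (292,195) and (251,224), the loupe at (320,173) and the reel at (419,331). The plugs run from the largest at (292,256) to the smallest at (349,311). Next I measure these from depth.

```bash
cat > h.py <<'E'
import numpy as np, cv2
def cloud(d,K,T):
    v,u=np.indices(d.shape); K=np.array(K)
    P=np.stack([(u-K[0,2])/K[0,0]*d,(v-K[1,2])/K[1,1]*d,d,np.ones_like(d)],-1)
    W=(P@np.array(T).T)[...,:3]; W[d==0]=np.nan
    return W
def comps(m,amin=6):
    n,l,s,c=cv2.connectedComponentsWithStats(m.astype(np.uint8))
    return [(l==i,s[i],c[i]) for i in range(1,n) if s[i][4]>=amin]
E
python3 - <<'E'
from h import *
for n in("scene","side"):
    z=np.load(n+"0.npz"); W=cloud(z["d"],z["K"],z["T"]); p=z["p"].astype(int)
    X,Y,Z=W[...,0],W[...,1],W[...,2]
    R=(X>0.2)&(X<0.75)&(Y>-0.5)&(Y<0.6)
    print(n,"bench z",np.nanmedian(Z[R&(abs(Z)<.02)]))
    for m,s,c in comps(R&(Z>0.010)&(Z<.2),15):
        q=W[m]; zt=np.nanpercentile(q[:,2],97); t=q[q[:,2]>zt-.004]
        print(" px",c.round(),s[4],"ztop %.3f"%zt,"topctr",(t.min(0)[:2]/2+t.max(0)[:2]/2).round(4),"bbox",q.min(0)[:2].round(3),q.max(0)[:2].round(3))
    B=R&(p[...,0]-p[...,2]>40)&(Z<.03)&(Z>.0)
    for m,s,c in comps(B,6):
        q=W[m];print(" brass",c.round(),s[4],"mean",q.mean(0).round(4),(q.max(0)-q.min(0)).round(3))
    D=R&(p.max(-1)<75)&(Z<.02)
    for m,s,c in comps(D,200):
        q=W[m];r=cv2.minAreaRect((q[:,:2]*1000).astype(np.float32)); print(" dark",c.round(),s[4],r,np.median(q[:,2]))
E
```

```text
scene bench z -0.0018010989492890928
 px [352. 159.] 4101 ztop 0.176 topctr [0.7381 0.05  ] bbox [ 0.539 -0.5  ] [0.75 0.6 ]
 px [244. 113.] 108 ztop 0.022 topctr [0.6259 0.498 ] bbox [0.604 0.462] [0.644 0.536]
 px [197. 141.] 28 ztop 0.013 topctr [0.4551 0.4442] bbox [0.439 0.427] [0.471 0.462]
 px [270. 166.] 282 ztop 0.060 topctr [0.5756 0.2247] bbox [0.552 0.199] [0.599 0.245]
 px [320. 171.] 198 ztop 0.033 topctr [0.68   0.1455] bbox [0.66  0.124] [0.699 0.164]
 px [227. 185.] 176 ztop 0.062 topctr [0.4458 0.1989] bbox [0.43  0.184] [0.459 0.212]
 px [292. 196.] 416 ztop 0.060 topctr [0.5747 0.0958] bbox [0.542 0.061] [0.609 0.122]
 px [356. 211.] 273 ztop 0.022 topctr [ 0.686 -0.025] bbox [ 0.655 -0.056] [0.718 0.011]
 px [250. 223.] 270 ztop 0.062 topctr [0.4438 0.0498] bbox [0.423 0.028] [0.463 0.067]
 px [292. 256.] 178 ztop 0.020 topctr [ 0.489  -0.0759] bbox [ 0.47  -0.095] [ 0.507 -0.056]
 px [310. 273.] 107 ztop 0.019 topctr [ 0.5001 -0.1417] bbox [ 0.486 -0.155] [ 0.513 -0.128]
 px [329. 291.] 51 ztop 0.019 topctr [ 0.5105 -0.205 ] bbox [ 0.501 -0.214] [ 0.518 -0.197]

[... 3112 characters left out ...]
224. 466.] 597 mean [0.6518 0.3892 0.0205] [0.102 0.036 0.025]
 brass [307. 465.] 151 mean [0.5459 0.3773 0.0216] [0.015 0.045 0.023]
 dark [320. 184.] 267 ((619.7587280273438, -466.79693603515625), (157.1031494140625, 43.91726303100586), 6.5445380210876465) 0.01216821887141517
 dark [356. 249.] 1580 ((504.2785949707031, -173.95848083496094), (68.53515625, 286.77978515625), 9.631322860717773) 0.009473357362399182
 dark [419. 454.] 397 ((399.0333557128906, 327.53460693359375), (16.916601181030273, 101.01329803466797), 29.037586212158203) 0.006543782450857183
 dark [173. 463.] 274 ((726.72607421875, 385.35546875), (14.36417007446289, 52.606266021728516), 68.77893829345703) 0.014064184564906046
```

Emit:
{"op": "play_rows", "data": {
  "targets": [0,0,0,9.5,1,0,0,0,9.5,1,0,0,0,9.5,1,0,0,0,9.5,1,0,0,0,9.5,1,0,0,0,9.5,1,0,0,0,9.8,1,-4,2.4,0,0,0.6,-5,3,0,0,0.6,-5,3,0,0,0.6,-5,3,0,0,0.6,-5,3,0,0,0.6,-5,3,0,0,0.6,-5,3,0,0,0.6,-5,3,0,0,0.6,-5,3,0,0,0.6,-5,3,0,0,0.6,-1,0.6,0,0,0.6,0,0,0,0,0.6]
}}

```text
clock: 2.52
position: [0.5086, 0.09, 0.2478]
tcp_rot: [-3.14, -0.001, 1.734]
wrist_force: [-0.2, 0.1, -0.0]
finger_gap: 0.606
```

```bash
cat >> h.py <<'E'
def snap(n,tag):
    from workcell import readout, optics
    c=optics.camera_params(n); p,d=optics.snapshot(n)
    cv2.imwrite(f"pics/{tag}.png",p[:,:,::-1]); return p,d,c["intrinsics"],c["cam_to_world"]
def to(x,y,z):
    "shift in tool axes (cm) from the measured pose to world x,y,z"
    from workcell import readout
    from scipy.spatial.transform import Rotation as R
    s=readout.sense(); r=R.from_euler("xyz",s["tcp_rot"]).as_matrix()
    return (r.T@(np.array([x,y,z])-s["position"])*100).round(2), s["position"].round(4), s["tcp_rot"].round(4)
E
python3 - <<'E'
from h import *
p,d,K,T=snap("wrist","w1"); print(np.round(T,3).tolist()); W=cloud(d,K,T); Z=W[...,2]
R=(W[...,0]>.3)&(W[...,0]<.66)&(W[...,1]>-.35)&(W[...,1]<.28)
print("bench",np.nanmedian(Z[R&(abs(Z)<.01)]))
for m,s,c in comps(R&(Z>.053)&(Z<.08),15):
    q=W[m];print("pipe",c.round(),s[4],((q.min(0)+q.max(0))/2).round(4),(q.max(0)-q.min(0)).round(3))
for m,s,c in comps(R&(Z>.018)&(Z<.032),60):
    q=W[m];r=cv2.minAreaRect((q[:,:2]*1000).astype(np.float32));print("roof",c.round(),s[4],np.round(r[0],1),np.round(r[1],1),round(r[2]),np.median(q[:,2]).round(4))
print(to(.444,.052,.15))
E
```

```text
[[0.987, 0.155, 0.045, 0.497], [0.161, -0.945, -0.286, 0.163], [-0.001, 0.289, -0.957, 0.374], [0.0, 0.0, 0.0, 1.0]]
bench 0.0005527504344938483
pipe [419.  74.] 333 [0.5742 0.2279 0.0597] [0.02  0.02  0.013]
pipe [262.  81.] 253 [0.4453 0.2007 0.0598] [0.02  0.02  0.013]
pipe [384. 223.] 219 [0.5736 0.0981 0.0596] [0.02  0.02  0.013]
pipe [241. 246.] 240 [0.442  0.0534 0.0595] [0.02  0.02  0.013]
roof [402.  84.] 1314 [574.4 227.7] [40.4 39.7] 9 0.0246
roof [272.  93.] 138 [446.4 200.5] [22.3 19.8] 75 0.0289
roof [375. 212.] 1754 [573.6  97.9] [50.  50.5] 29 0.0246
roof [251. 231.] 441 [441.4  53.9] [30.5 31.3] 34 0.0248
roof [425. 321.] 113 [656.8 -17.4] [30.4  6.2] 90 0.0204
roof [275. 339.] 405 [487.7 -71.2] [32.1 31.6] 49 0.0188
roof [277. 385.] 183 [ 498.  -135.9] [21.8 22.7] 44 0.0187
(array([-2.79, -6.93,  9.8 ]), array([0.508 , 0.0909, 0.2479]), array([-3.1402e+00, -8.0000e-04,  1.7356e+00]))
```

View pics/w1.png

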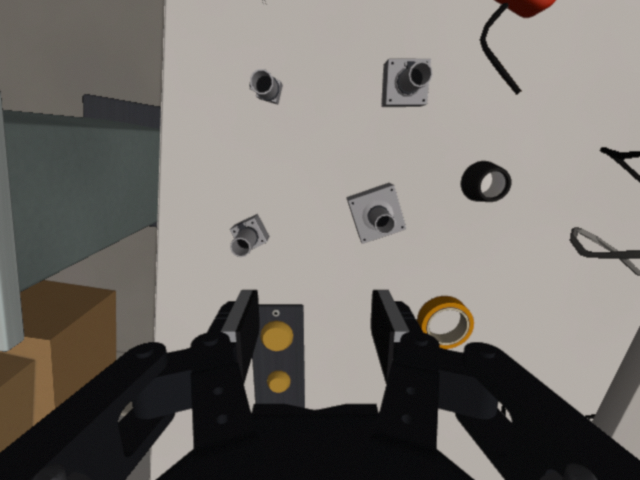

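The wrist view shows all four nozzles upright. Hood sizes come out at 20, 30, 40 and 50 mm, so the identities are clear: n1 at (262,81), n2 at (241,246), n3 at (419,74), n4 at (384,223). Plug 4 is at (275,339) and plug 3 at (277,385). I start with nozzle 4.

Emit:
{"op": "play_rows", "data": {
  "targets": [-0.2,3.3,0,0,0.6,-0.1,3.3,0,0,0.6,0,0,4,0,0.6,0,0,4.5,0,0.6,0,0,4.5,0,0.6,0,0,3,0,0.6,0,0,2,0,0.6,0,0,1,0,0.6,0,0,0.8,0,0.6,0,0,0,0,0.6,0,0,0,0,0.6,0,0,0,0,0.6],
  "grip_force": 40
}}

```text
clock: 4.08
position: [0.5748, 0.0982, 0.051]
tcp_rot: [3.14, 0.0, 1.736]
wrist_force: [0.2, 0.5, -0.2]
finger_gap: 0.601
```

```bash
python3 -c "
from h import *
print(to(.5735,.098,.05))
p,d,K,T=snap('wrist','w2')"
```

```text
(array([ 0.  , -0.13,  0.1 ]), array([0.5748, 0.0982, 0.051 ]), array([3.1403e+00, 3.0000e-04, 1.7358e+00]))
```

View pics/w2.png

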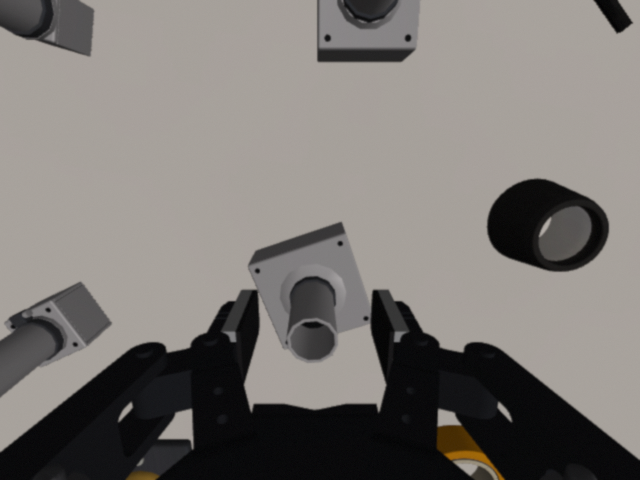

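The pipe, at (312,340), stands centred between the pads. I close and lift.

Emit:
{"op": "play_rows", "data": {
  "targets": [0,0,0,0,0.3,0,0,0,0,0.1,0,0,0,0,0,0,0,0,0,0,0,0,0,0,0,0,0,0,0,0,0,0,-2,0,0,0,0,-5,0,0,0,0,-3,0,0,0,0,0,0,0,0,0,0,0,0]
}}

```text
clock: 5.5
position: [0.5733, 0.0984, 0.1488]
tcp_rot: [-3.139, -0.001, 1.736]
wrist_force: [-0.1, 0.3, -1.2]
finger_gap: 0.221
```

```bash
python3 -c "
from h import *
print(to(.4877,-.0712,.15))"
```

```text
(array([-15.32, -11.24,  -0.1 ]), array([0.5733, 0.0984, 0.1488]), array([-3.1393e+00, -5.0000e-04,  1.7360e+00]))
```

Emit:
{"op": "play_rows", "data": {
  "targets": [-3,-2.2,0,0,0,-5,-3.7,0,0,0,-5,-3.7,0,0,0,-2.3,-1.6,0,0,0,0,0,2,0,0,0,0,3,0,0,0,0,1.5,0,0,0,0,0.4,0,0,0,0,0,0,0,0,0,0,0,0]
}}

```text
clock: 6.75
position: [0.4897, -0.0712, 0.0821]
tcp_rot: [3.14, 0.001, 1.736]
wrist_force: [0.5, -0.4, -0.8]
finger_gap: 0.221
```

```bash
python3 -c "
from h import *
print(to(.4877,-.0712,.059))
p,d,K,T=snap('wrist','w3'); snap('side','s3')
q=cv2.imread('pics/s3.png')[180:340,280:480]; cv2.imwrite('pics/s3c.png',np.hstack([cv2.resize(q,(500,400),interpolation=2)]))"
```

```text
(array([ 0.03, -0.2 ,  2.3 ]), array([ 0.4897, -0.0712,  0.0821]), array([3.1402e+00, 8.0000e-04, 1.7362e+00]))
```

View pics/w3.png

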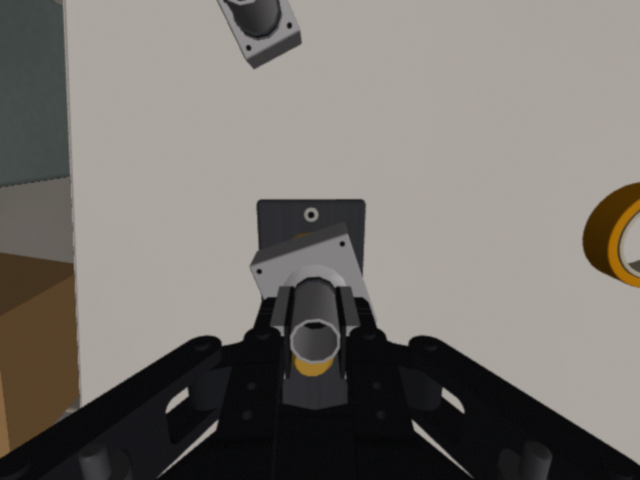

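The held hood sits over plug 4, whose brass rim shows at (305,238). It is slightly to the right of the row, about 2 mm in +y tool, so I correct and lower.

Emit:
{"op": "play_rows", "data": {
  "targets": [0,-0.2,0,0,0,0,0,0.8,0,0,0,0,0.5,0,0,0,0,0.5,0,0,0,0,0.4,0,0,0,0,0,0,0,0,0,0,0,0]
}}

```text
clock: 7.72
position: [0.4871, -0.0714, 0.0593]
tcp_rot: [3.142, 0.0, 1.736]
wrist_force: [-0.1, 0.6, -1.3]
finger_gap: 0.218
```

Emit:
{"op": "play_rows", "data": {
  "targets": [0,0,0,0,0.25,0,0,0,0,0.3,0,0,0,0,0.5,0,0,0,0,0.5,0,0,0,0,0.5,0,0,-3,0,0.5,0,0,-5,0,0.5,0,0,-2.5,0,0.5,0,0,0,0,0.5,0,0,0,0,0.5]
}}

```text
clock: 8.98
position: [0.4863, -0.0711, 0.1634]
tcp_rot: [-3.14, -0.001, 1.736]
wrist_force: [0.0, -0.4, 0.3]
finger_gap: 0.5
```

```bash
cat >> h.py <<'E'
def look(tag):
    p,d,K,T=snap("wrist",tag); W=cloud(d,K,T); Z=W[...,2]
    R=(W[...,0]>.3)&(W[...,0]<.65)&(W[...,1]>-.35)&(W[...,1]<.28)
    print("bench",np.nanmedian(Z[R&(abs(Z)<.006)]))
    for m,s,c in comps(R&(Z>.05)&(Z<.085),15):
        q=W[m];print("pipe",c.round(),s[4],((q.min(0)+q.max(0))/2)[:2].round(4),"top %.4f"%np.percentile(q[:,2],95),(q.max(0)-q.min(0)).round(3))
    pi=p.astype(int)
    for m,s,c in comps(R&(Z>.0165)&(Z<.021)&(pi[...,0]-pi[...,2]>30),5):
        q=W[m];print("plugtop",c.round(),s[4],((q.min(0)+q.max(0))/2).round(4),(q.max(0)-q.min(0)).round(3))
E
python3 -c "
from h import *
look('w4'); print(to(.574,.2278,.165))"
```

```text
bench 0.0004874985131746723
pipe [275.  41.] 663 [0.4421 0.053 ] top 0.0652 [0.02  0.02  0.017]
pipe [315. 249.] 642 [ 0.4866 -0.071 ] top 0.0730 [0.019 0.02  0.024]
plugtop [316. 304.] 522 [ 0.4984 -0.137   0.0186] [0.025 0.024 0.004]
plugtop [316. 367.] 152 [ 0.5098 -0.2013  0.0183] [0.015 0.013 0.004]
(array([28.03, 13.58, -0.19]), array([ 0.4861, -0.071 ,  0.163 ]), array([-3.1395e+00, -1.3000e-03,  1.7359e+00]))
```

Nozzle 4 is seated: its top is 8 mm above that of a nozzle on the bench. Nozzle 3 is next.

Emit:
{"op": "play_rows", "data": {
  "targets": [3,1.4,0,0,0.5,5,2.4,0,0,0.5,5,2.4,0,0,0.5,5,2.4,0,0,0.5,5,2.4,0,0,0.5,4,2,0,0,0.5,1,0.6,0,0,0.5,0,0,2,0,0.5,0,0,4,0,0.5,0,0,3,0,0.5,0,0,1.5,0,0.5,0,0,0.7,0,0.5,0,0,0,0,0.5,0,0,0,0,0.5]
}}

```text
clock: 10.78
position: [0.576, 0.2273, 0.0535]
tcp_rot: [3.139, -0.0, 1.736]
wrist_force: [0.5, -0.6, -0.2]
finger_gap: 0.504
```

```bash
python3 -c "
from h import *
look('w5'); print(to(.574,.2278,.051))"
```

```text
bench 0.0005131533447125525
pipe [246. 330.] 2237 [0.5481 0.2248] top 0.0835 [0.017 0.025 0.035]
pipe [311. 327.] 2027 [0.5745 0.2287] top 0.0649 [0.02  0.021 0.016]
pipe [383. 330.] 2244 [0.6022 0.2328] top 0.0834 [0.014 0.027 0.035]
pipe [ 11. 332.] 1038 [0.4497 0.2031] top 0.0626 [0.012 0.018 0.014]
pipe [171. 340.] 17 [0.5285 0.2314] top 0.0849 [0.003 0.001 0.001]
pipe [195. 351.] 156 [0.5355 0.2278] top 0.0848 [0.008 0.003 0.006]
pipe [434. 351.] 159 [0.6141 0.2405] top 0.0849 [0.008 0.002 0.005]
(array([ 0.08, -0.19,  0.25]), array([0.576 , 0.2273, 0.0535]), array([ 3.1394e+00, -1.0000e-04,  1.7360e+00]))
```

Emit:
{"op": "play_rows", "data": {
  "targets": [0.1,-0.15,0.25,0,0.5,0,0,0,0,0.4,0,0,0,0,0.2,0,0,0,0,0,0,0,0,0,0,0,0,0,0,0,0,0,0,0,0,0,0,-2,0,0,0,0,-5,0,0,0,0,-3,0,0,0,0,0,0,0,0,0,0,0,0]
}}

```text
clock: 12.32
position: [0.5727, 0.2277, 0.1487]
tcp_rot: [-3.14, 0.0, 1.736]
wrist_force: [-0.7, -0.9, -0.8]
finger_gap: 0.22
```

```bash
python3 -c "
from h import *
print(to(.4984,-.1369,.15))"
```

```text
(array([-34.74, -13.32,  -0.1 ]), array([0.5727, 0.2277, 0.1487]), array([-3.1398e+00,  1.0000e-04,  1.7358e+00]))
```

Emit:
{"op": "play_rows", "data": {
  "targets": [-3,-1.2,0,0,0,-5,-1.9,0,0,0,-5,-1.9,0,0,0,-5,-1.9,0,0,0,-5,-1.9,0,0,0,-5,-1.9,0,0,0,-5,-1.9,0,0,0,-1.7,-0.7,0,0,0,0,0,0,0,0,0,0,2,0,0,0,0,3,0,0,0,0,1.8,0,0,0,0,0,0,0,0,0,0,0,0]
}}

```text
clock: 14.08
position: [0.4998, -0.1353, 0.0822]
tcp_rot: [3.141, 0.0, 1.737]
wrist_force: [-0.3, -0.2, -1.0]
finger_gap: 0.224
```

```bash
python3 -c "
from h import *
print(to(.4984,-.1369,.059)); look('w6')"
```

```text
(array([-0.13, -0.17,  2.32]), array([ 0.4998, -0.1353,  0.0822]), array([3.1412, 0.    , 1.7373]))
bench 0.0004763232621540492
pipe [308. 164.] 958 [ 0.4869 -0.0714] top 0.0733 [0.02  0.02  0.024]
pipe [315. 281.] 4717 [ 0.4988 -0.1254] top 0.0830 [0.046 0.027 0.035]
pipe [314. 333.] 581 [ 0.5004 -0.141 ] top 0.0846 [0.015 0.007 0.012]
plugtop [312. 367.] 111 [ 0.5096 -0.205   0.0181] [0.014 0.007 0.003]
```

View pics/w6.png

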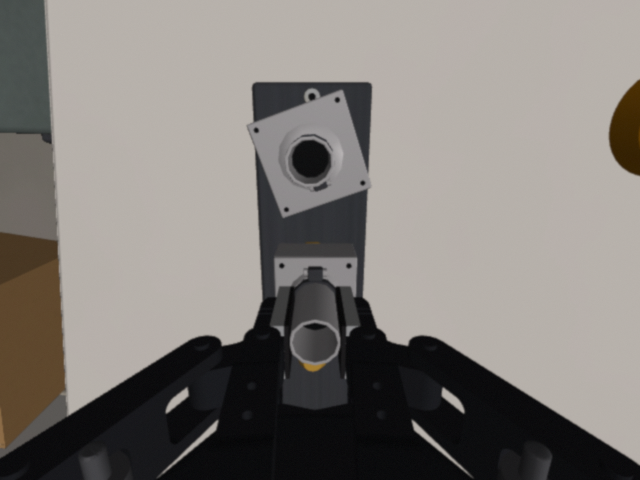

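Nozzle 4 stands square on its plug at (310,157). Nozzle 3 is held just above plug 3 and lines up with the row. I lower it with a small correction.

Emit:
{"op": "play_rows", "data": {
  "targets": [-0.1,-0.2,0,0,0,0,0,0.8,0,0,0,0,0.5,0,0,0,0,0.5,0,0,0,0,0.4,0,0,0,0,0,0,0,0,0,0,0,0]
}}

```text
clock: 15.0
position: [0.4976, -0.1376, 0.0599]
tcp_rot: [3.142, 0.0, 1.736]
wrist_force: [-0.4, -0.1, -0.6]
finger_gap: 0.22
```

Emit:
{"op": "play_rows", "data": {
  "targets": [0,0,0.1,0,0.0,0,0,0,0,0.25,0,0,0,0,0.3,0,0,0,0,0.5,0,0,0,0,0.5,0,0,0,0,0.5,0,0,-3,0,0.5,0,0,-5,0,0.5,0,0,-2.5,0,0.5,0,0,0,0,0.5,0,0,0,0,0.5]
}}

```text
clock: 16.38
position: [0.4969, -0.1372, 0.1629]
tcp_rot: [-3.14, -0.001, 1.736]
wrist_force: [-0.3, 0.2, 0.0]
finger_gap: 0.505
```

```bash
python3 -c "
from h import *
look('w7'); print(to(.442,.0533,.165))"
```

```text
bench 0.00048781408027737116
pipe [316. 152.] 369 [ 0.4871 -0.0714] top 0.0734 [0.02  0.02  0.024]
pipe [316. 250.] 668 [ 0.4978 -0.1374] top 0.0731 [0.02  0.02  0.024]
plugtop [317. 303.] 188 [ 0.5094 -0.2013  0.0185] [0.014 0.014 0.004]
plugtop [317. 366.] 32 [ 0.52   -0.2666  0.0182] [0.005 0.006 0.003]
(array([19.68, -2.27, -0.22]), array([ 0.4967, -0.1371,  0.1625]), array([-3.1396e+00, -1.5000e-03,  1.7358e+00]))
```

Emit:
{"op": "play_rows", "data": {
  "targets": [3.7,-0.4,0,0,0.5,5,-0.6,0,0,0.5,5,-0.6,0,0,0.5,4.5,-0.6,0,0,0.5,1.5,-0.2,0,0,0.5,0,0,2,0,0.5,0,0,4,0,0.5,0,0,3,0,0.5,0,0,1.5,0,0.5,0,0,0.9,0,0.5,0,0,0,0,0.5,0,0,0,0,0.5]
}}

```text
clock: 17.92
position: [0.442, 0.0526, 0.0502]
tcp_rot: [3.141, 0.0, 1.736]
wrist_force: [-0.8, 0.3, 0.8]
finger_gap: 0.502
```

```bash
python3 -c "
from h import *
look('w8'); print(to(.442,.0533,.051))"
```

```text
bench 0.00048255818799114447
pipe [238. 335.] 2679 [0.4101 0.0501] top 0.0839 [0.025 0.025 0.035]
pipe [391. 335.] 2662 [0.4726 0.0584] top 0.0838 [0.023 0.027 0.035]
pipe [314. 332.] 2176 [0.4418 0.0536] top 0.0648 [0.02  0.021 0.016]
pipe [167. 343.] 152 [0.3934 0.0569] top 0.0849 [0.011 0.003 0.005]
pipe [463. 343.] 144 [0.4869 0.0723] top 0.0848 [0.011 0.003 0.005]
(array([ 0.07, -0.  , -0.06]), array([0.4421, 0.0526, 0.0504]), array([3.1403e+00, 5.0000e-04, 1.7359e+00]))
```

Emit:
{"op": "play_rows", "data": {
  "targets": [0.1,0,0,0,0.5,0,0,0,0,0.4,0,0,0,0,0.2,0,0,0,0,0,0,0,0,0,0,0,0,0,0,0,0,0,0,0,0,0,0,-2,0,0,0,0,-5,0,0,0,0,-3,0,0,0,0,0,0,0,0,0,0,0,0]
}}

```text
clock: 19.48
position: [0.4406, 0.0539, 0.1488]
tcp_rot: [-3.14, -0.0, 1.736]
wrist_force: [-0.5, -0.8, -1.1]
finger_gap: 0.222
```

```bash
python3 -c "
from h import *
print(to(.5094,-.2013,.15))"
```

```text
(array([-26.3 ,   2.6 ,  -0.13]), array([0.4406, 0.0539, 0.1488]), array([-3.1401e+00, -4.0000e-04,  1.7359e+00]))
```

Emit:
{"op": "play_rows", "data": {
  "targets": [-3.3,0.3,0,0,0,-5,0.5,0,0,0,-5,0.5,0,0,0,-5,0.5,0,0,0,-5,0.5,0,0,0,-3,0.2,0,0,0,0,0,0,0,0,0,0,2,0,0,0,0,3,0,0,0,0,1.8,0,0,0,0,0,0,0,0,0,0,0,0]
}}

```text
clock: 20.98
position: [0.5091, -0.2008, 0.0819]
tcp_rot: [-3.141, -0.001, 1.737]
wrist_force: [-0.1, -0.1, -0.9]
finger_gap: 0.218
```

```bash
python3 -c "
from h import *
print(to(.5094,-.2013,.059)); snap('wrist','w9')"
```

```text
(array([-0.05,  0.02,  2.29]), array([ 0.5091, -0.2008,  0.0819]), array([-3.1413e+00, -5.0000e-04,  1.7366e+00]))
```

View pics/w9.png

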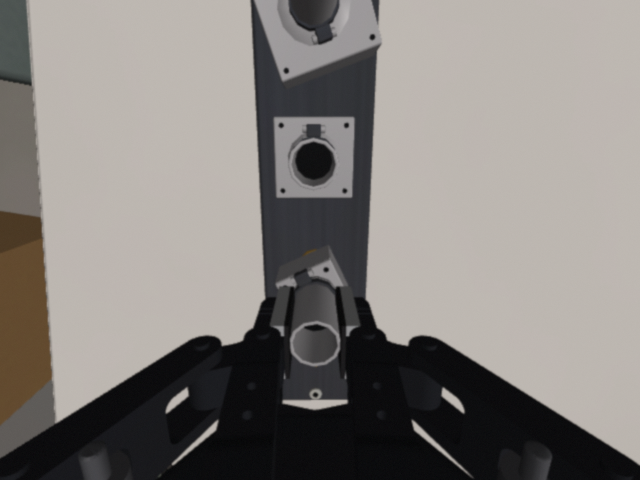

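Nozzle 3 is seated square at (314,158), and nozzle 2 is held over plug 2, whose rim shows at (310,252). I lower it.

Emit:
{"op": "play_rows", "data": {
  "targets": [0,0,0.8,0,0,0,0,0.6,0,0,0,0,0.5,0,0,0,0,0.4,0,0,0,0,0,0,0,0,0,0,0,0]
}}

```text
clock: 21.78
position: [0.5092, -0.2015, 0.0589]
tcp_rot: [3.142, 0.0, 1.736]
wrist_force: [0.4, -0.3, 0.4]
finger_gap: 0.221
```

Emit:
{"op": "play_rows", "data": {
  "targets": [0,0,0,0,0.0,0,0,0,0,0.25,0,0,0,0,0.3,0,0,0,0,0.5,0,0,0,0,0.5,0,0,0,0,0.5,0,0,-3,0,0.5,0,0,-5,0,0.5,0,0,-2.5,0,0.5,0,0,0,0,0.5,0,0,0,0,0.5]
}}

```text
clock: 23.15
position: [0.5086, -0.2011, 0.1628]
tcp_rot: [-3.14, -0.001, 1.736]
wrist_force: [0.2, -0.1, -0.6]
finger_gap: 0.502
```

```bash
python3 -c "
from h import *
look('w10'); print(to(.4455,.2007,.165))"
```

```text
bench 0.0004840397513276584
pipe [315.  35.] 974 [ 0.4873 -0.0716] top 0.0730 [0.02  0.02  0.024]
pipe [314. 156.] 365 [ 0.498  -0.1374] top 0.0733 [0.019 0.019 0.025]
pipe [316. 251.] 701 [ 0.5094 -0.2018] top 0.0729 [0.02  0.02  0.024]
plugtop [316. 304.] 42 [ 0.5202 -0.2663  0.018 ] [0.007 0.006 0.003]
(array([40.66,  0.4 , -0.19]), array([ 0.5084, -0.201 ,  0.1624]), array([-3.1396e+00, -1.8000e-03,  1.7359e+00]))
```

Emit:
{"op": "play_rows", "data": {
  "targets": [3,0,0,0,0.5,5,0.1,0,0,0.5,5,0,0,0,0.5,5,0.1,0,0,0.5,5,0,0,0,0.5,5,0.1,0,0,0.5,5,0,0,0,0.5,5,0,0,0,0.5,2.7,0,0,0,0.5,0,0,2,0,0.5,0,0,4,0,0.5,0,0,3,0,0.5,0,0,1.5,0,0.5,0,0,0.8,0,0.5,0,0,0,0,0.5,0,0,0,0,0.5]
}}

```text
clock: 25.2
position: [0.446, 0.2006, 0.0516]
tcp_rot: [3.14, -0.0, 1.736]
wrist_force: [0.3, 0.2, 0.1]
finger_gap: 0.5
```

```bash
python3 -c "
from h import *
look('w11'); print(to(.4455,.2007,.051))"
```

```text
bench 0.0004972586822912656
pipe [244. 332.] 2345 [0.4181 0.1979] top 0.0838 [0.017 0.024 0.035]
pipe [385. 332.] 2331 [0.4724 0.2062] top 0.0838 [0.015 0.026 0.035]
pipe [312. 330.] 2116 [0.4447 0.2015] top 0.0649 [0.02  0.021 0.016]
pipe [168. 342.] 88 [0.3975 0.2046] top 0.0849 [0.009 0.002 0.003]
pipe [461. 342.] 87 [0.4908 0.2199] top 0.0848 [0.009 0.002 0.003]
pipe [194. 352.] 232 [0.4057 0.2009] top 0.0847 [0.008 0.003 0.007]
pipe [435. 352.] 224 [0.484  0.2138] top 0.0846 [0.009 0.003 0.007]
(array([ 0.02, -0.05,  0.07]), array([0.446 , 0.2006, 0.0517]), array([ 3.1397e+00, -1.0000e-04,  1.7359e+00]))
```

Emit:
{"op": "play_rows", "data": {
  "targets": [0.1,-0.1,0,0,0.5,0,0,0,0,0.4,0,0,0,0,0.2,0,0,0,0,0,0,0,0,0,0,0,0,0,0,0,0,0,0,0,0,0,0,-2,0,0,0,0,-5,0,0,0,0,-3,0,0,0,0,0,0,0,0,0,0,0,0]
}}

```text
clock: 26.75
position: [0.4434, 0.2011, 0.1499]
tcp_rot: [-3.14, 0.0, 1.736]
wrist_force: [-0.0, -0.4, -0.0]
finger_gap: 0.219
```

```bash
python3 -c "
from h import *
print(to(.5201,-.2666,.15))"
```

```text
(array([-4.74e+01, -1.20e-01, -1.00e-02]), array([0.4434, 0.2011, 0.1499]), array([-3.1401e+00,  1.0000e-04,  1.7359e+00]))
```

Emit:
{"op": "play_rows", "data": {
  "targets": [-3,0,0,0,0,-5.1,0,0,0,0,-5.1,0,0,0,0,-5.1,-0.1,0,0,0,-5.1,0,0,0,0,-5.1,-0.1,0,0,0,-5.1,0,0,0,0,-5.1,0,0,0,0,-5.1,0,0,0,0,-3.6,0,0,0,0,0,0,0,0,0,0,0,2,0,0,0,0,3,0,0,0,0,1.8,0,0,0,0,0,0,0,0,0,0,0,0]
}}

```text
clock: 28.75
position: [0.5201, -0.266, 0.0828]
tcp_rot: [-3.141, -0.0, 1.737]
wrist_force: [1.5, -0.6, 0.4]
finger_gap: 0.219
```

```bash
python3 -c "
from h import *
print(to(.5201,-.2666,.059)); snap('wrist','w12')"
```

```text
(array([-0.06, -0.01,  2.38]), array([ 0.5201, -0.266 ,  0.0828]), array([-3.1413e+00, -4.0000e-04,  1.7365e+00]))
```

View pics/w12.png

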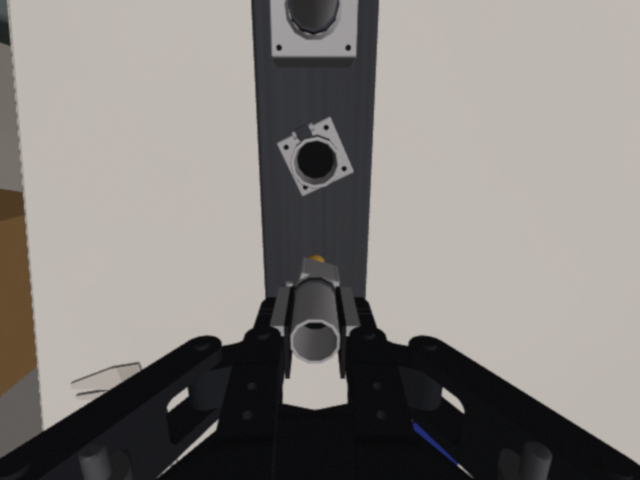

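Nozzles 2 and 3 are seated at (315,158) and (313,20). Nozzle 1 is held over plug 1, and the rim showing at (316,260) fits the expected line of sight. I lower it.

Emit:
{"op": "play_rows", "data": {
  "targets": [0,0,0.8,0,0,0,0,0.6,0,0,0,0,0.5,0,0,0,0,0.4,0,0,0,0,0,0,0,0,0,0,0,0]
}}

```text
clock: 29.55
position: [0.5201, -0.2666, 0.0598]
tcp_rot: [-3.142, -0.0, 1.736]
wrist_force: [-0.1, -0.6, 0.1]
finger_gap: 0.22
```

Emit:
{"op": "play_rows", "data": {
  "targets": [0,0,0,0,0.0,0,0,0,0,0.25,0,0,0,0,0.3,0,0,0,0,0.5,0,0,0,0,0.5,0,0,0,0,0.5,0,0,-3,0,0.5,0,0,-5,0,0.5,0,0,-5,0,0.5,0,0,0,0,0.5,0,0,0,0,0.5]
}}

```text
clock: 30.92
position: [0.5197, -0.2663, 0.1895]
tcp_rot: [-3.141, -0.0, 1.736]
wrist_force: [0.4, -0.4, -0.1]
finger_gap: 0.501
```

```bash
python3 -c "
from h import *
look('w13'); print(to(.5201,-.2666,.15))
for n in ('scene','side'):
    p,d,K,T=snap(n,n+'9'); W=cloud(d,K,T); Z=W[...,2]
    z=np.load(n+'0.npz'); W0=cloud(z['d'],z['K'],z['T'])
    for nm,(x,y,h) in dict(loupe=(.68,.147,.03),reel=(.6128,-.383,.028)).items():
        f=lambda W:np.nanmean(W[(np.hypot(W[...,0]-x,W[...,1]-y)<.06)&(W[...,2]>h-.006)&(W[...,2]<.06)],0).round(4)
        print(n,nm,f(W0),f(W))
q=cv2.imread('pics/side9.png')[180:340,280:480]; cv2.imwrite('pics/s9c.png',cv2.resize(q,(750,600),interpolation=2))"
```

```text
bench 0.0004825776746216759
pipe [314.  48.] 673 [ 0.4982 -0.1379] top 0.0732 [0.019 0.02  0.024]
pipe [316. 154.] 276 [ 0.5095 -0.2023] top 0.0736 [0.02  0.019 0.025]
pipe [315. 239.] 506 [ 0.5201 -0.2668] top 0.0730 [0.019 0.02  0.024]
(array([-0.07,  0.07,  3.86]), array([ 0.5193, -0.2661,  0.1886]), array([-3.1401e+00, -1.6000e-03,  1.7359e+00]))
scene loupe [0.6808 0.1445 0.0284] [0.6809 0.1444 0.0286]
scene reel [ 0.6132 -0.3833  0.0298] [ 0.6132 -0.3834  0.03  ]
side loupe [0.68   0.1508 0.0312] [0.6799 0.1508 0.0312]
side reel [ 0.6126 -0.3789  0.0318] [ 0.6127 -0.3787  0.032 ]
```

View pics/s9c.png

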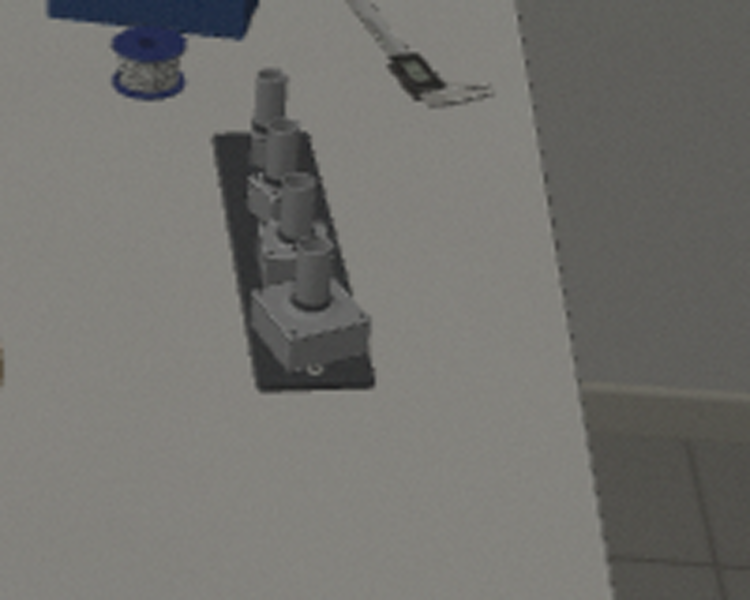

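All four nozzles stand upright in order of size on the rail, in a line from (270,110) to (312,300) in the crop. Their tops are at 73 mm, the arm is clear, and the loupe and reel have not moved. I hand in.

```bash
python3 -c "
from workcell import arm
print(arm.finish_job())"
```

```text
the job is handed in; nothing more can be done
None
```

I put all four nozzles back on the rail, each on the plug that fits it, and handed the job in at about 31 s of the 96 s allowed. The hand-in reports no verdict, so this rests on my own checks.

- **Seating:** each pipe top measured about 73 mm, against 65 mm for a nozzle on the bench. That is the 8 mm rail height, so the hoods are fully down.
- **Position:** each nozzle axis was within about 1 mm of where I measured its plug. For plug 4 this is against the wrist-camera reading.
- **Upright:** all four stand upright in size order in the final side view. Nozzle 4 was out of the last wrist view, but it was seated in earlier wrist checks.
- **Bystanders:** the loupe and the reel shifted by less than 1 mm, and the gripper was open and clear above the row.
- **Disagreement:** the scene and side cameras differed by 2–8 mm along y, mostly 2–4 mm. I used the wrist camera for the fine positions, and it agreed with the seated results.

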